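# Return measured rollers through the sprung flap

### The job

Pick up the scoop that holds the two plain steel rollers (not its twin with the flanged bush) by its bar handle, push the sprung flap of the return hopper open with the scoop's lip and tip both rollers into the hopper while the lip is still holding the flap. Then lift the scoop out so that the flap shuts, and stand the empty scoop upright on the bench and let it go.

Things in the scene. Friction and masses are not known exactly. Their poses are not given: they have to be found in the camera images.
- scoop_grip (a point): Aluminium scoop holding the rollers, 129 x 60 mm: middle of its bar handle, 56 mm above its underside. x from open lip (-x) to rear wall, y across, z up. Bar along x from -35 to +50 mm, 16 wide in y, 20 high; open below it; walls 30 mm high. Floor 3 mm, flat; from x=-40 mm it ramps up 15 deg to the lip, lower edge at x=-65, z=-49 mm. Rollers run out past 15 deg lip-down tilt; 35 to 45 empties it.
- roller1_center (a point): Centre of a plain ground steel roller, 20 mm diameter, 50 mm long, about 120 g, lying across the scoop and free to roll on its floor; x is the roller's axis. The twin scoop nearby holds a flanged bush instead.
- roller2_center (a point): Centre of the second, identical roller in the same scoop.
- hopper: Fixed grey box, 160 (x) x 150 x 150 mm high; origin: centre of underside, z up. Top mouth x -35 to 65, y -55 to 55 mm, shut by the flap, hinged at x=65, z=148; its free edge swings down inside. Cheeks 18 mm high at mouth's y and -x sides, none at hinge: scoop comes over the hinge, its x along the hopper's x. Lip at x=13, z=118 mm, tipped 45 deg, clears the rim and holds the flap open.
- flap (a joint): Angle of the hopper's steel flap, rad: 0 shut (level, flush with the hopper's top), growing as its free edge is pushed down, to 1.25. A light spring shuts it again: it takes about 3 N at the scoop's lip to hold it half open.
Things that resemble listed ones, but are neither listed nor needed, are in the scene too. What is shaped like the part that bears scoop_grip but blue is not meant. Leave any brown look-alike of the part that bears roller2_center alone.

How it is judged:
On the way:
1. both rollers have dropped into the hopper while the scoop's lip is still holding the flap open (value of joint flap above 0.15 rad and contact force between scoop and flap above 0.15 N and z of each of roller1_center, roller2_center in the frame of hopper below 0.13 m and x of roller1_center in the frame of hopper between -0.08 and 0.08 m and y of roller1_center in the frame of hopper between -0.075 and 0.075 m and x of roller2_center in the frame of hopper between -0.08 and 0.08 m and y of roller2_center in the frame of hopper between -0.075 and 0.075 m), for 0.1 s.
At the end, for the whole second after the job is handed in: Both rollers lie in the bottom of the hopper (centres less than 60 mm above its underside, inside its walls), the flap is shut (under 0.1 rad), and the scoop stands upright (within 10 degrees) and still on the bench, its handle point 45 to 68 mm above the bench (value of joint flap below 0.1 rad and height (world z) of scoop_grip between 0.045 and 0.068 m and angle between scoop_grip's own z axis and vertical below 0.17 rad and linear speed of scoop below 0.03 m/s and z of each of roller1_center, roller2_center in the frame of hopper below 0.06 m and x of roller1_center in the frame of hopper between -0.08 and 0.08 m and y of roller1_center in the frame of hopper between -0.075 and 0.075 m and x of roller2_center in the frame of hopper between -0.08 and 0.08 m and y of roller2_center in the frame of hopper between -0.075 and 0.075 m); the robot touches nothing.
It also fails if it takes over 72 s, if anything falls off the work surface, if the arm or the gripper's body presses on something with over 40 N, if the wrist force passes 120 N, or if a joint passes its speed limit or range.

### The arm

A 6-joint arm with a two-finger parallel gripper is mounted at the origin on the work surface. World frame = base frame: x ahead of the robot, y to its left, z up, the work surface at z = 0. Lengths are in m, angles in rad, forces in N, time in s.
With the tool pointing down it reaches from about 0.275 to 0.875 m from the base axis. Payload 12.5 kg.
Tool frame: the origin (TCP) lies at the very end of the fingers, on their centre line; the grasp point (between the pads) lies manip.tcp_to_grasp behind it (manip.tcp_to_grasp is the distance from the TCP to the grasp point, in m); z points along the fingers, y is the line along which they close (so a half turn about z gives the same grasp; the last joint's range is limited). The gripper opens to 85 mm and grips with 20 to 120 N. Pads are 22 mm wide; open, the fingers measure 114 mm over their backs; the gripper's body (76 mm by 85 mm) begins 54 mm behind the grasp point. The pads swing forward as they close: fully open they stand 13 mm farther back than shut.
Start: joints at [-1.402, 0.351, 1.652, -0, 1.139, -0.085], TCP at [0.138, -0.532, 0.231] pointing down, gripper open.
Joint ranges: [-2.75, 2.75], [-0.79, 2.1], [0.01, 2.65], [-1.57, 4.71], [0.07, 3.14], [-2.87, 2.87]. Speed limits (rad/s): [2.22, 2.22, 2.79, 3.14, 3.14, 3.14].

### API

Orientations are given as a unit quaternion [w, x, y, z].
In Python, from rig import manip gives the robot as it stands.
- The arm moves only by the shell command python3 -m pendant 'ROWS'. ROWS is JSON, one flat list of numbers, 7 for each row, row after row: the shift along the tool's x, y, z in mm, then the turn, a rotation vector about the tool's x, y, z in degrees, then the finger opening in mm, from 0 to 85.4. A call has exactly 10 rows; each row is the pose to reach, as a shift and turn from the pose commanded when the call began, along the tool's axes at that moment; what a row does not reach only later rows make up. A row lasts 1/8 s, in which the tool goes at most 62.5 mm and 10.7 degrees, less where a joint would pass 70% of its speed; a pose out of reach is approached as far as the arm can. A call with a gripper value outside its range is refused whole. The fingers move at their own pace and stop on an object; the grip force is fixed at half the most. Time passes only in rows, so rows that repeat a pose let the fingers close, or fill a call up. It gives the time, the measured TCP pose, the force, the opening and the grip force at its end, in the units of the state.
- manip.sense(): the state, without advancing time (a new reading comes with each control period).
- manip.get_image(name): name is "side" or "top" or "wrist"; returns the picture (384x512x3 uint8, red, green, blue); there is no depth.
- manip.camera_params(name): a dict with "camera_matrix" (3x3 intrinsics, pixels), "world_from_camera" (4x4, takes a point from camera to world coordinates). Camera axes: x right, y down, z forward; pixel columns grow to the right and rows downward; lengths in m; the calibration is good to about 2 mm. A picture is of the moment at which its call begins: read the wrist's pose just before it. camera_params takes no time and is no camera call; for the wrist camera it gives the pose at the moment of the call.
- manip.finish_job(): hands the job in; it is judged then, once.
The state is a dict: "t": time; "joint_positions": joint angles; "dq": joint speeds; "joint_efforts": joint torques, N m; "ee_pos": TCP position; "tool_rot": TCP orientation; "force": force on the tool from outside, world axes, zero at the start; "torque": the same for the moment, N m; "opening": finger opening in m; "gripper_force": force on a finger pad.
Only numpy, scipy, OpenCV 4.12 (cv2) and the standard library are available. Lean on these libraries where they do the work, as an engineer would, in place of code of your own. Each camera call takes 0.05 s, during which the arm holds its last target. There are 200 camera calls.

## Working session

There is one attempt and no reset: what is moved stays moved. The work goes in short steps, Python scripts to look and compute and a shell command to move; the robot and the scene stay as the last step left them, time stands still between calls to the robot, and variables do not carry over. Pictures are saved under pics/ and viewed, at most 10 in all, crops included, and the job is handed in when it is done.

```bash
ls; mkdir -p pics; python3 - <<'E'
from rig import manip
import cv2
for n in("top","side"):
    im=manip.get_image(n); cv2.imwrite(f"pics/{n}0.png",cv2.resize(im[:,:,::-1],(800,600),interpolation=cv2.INTER_CUBIC))
    p=manip.camera_params(n); print(n,p)
print(manip.sense(),manip.tcp_to_grasp)
E
```

```text
pics
top {'camera_matrix': array([[462.0292912 ,   0.        , 261.50186701],
       [  0.        , 462.0292912 , 193.09457438],
       [  0.        ,   0.        ,   1.        ]]), 'world_from_camera': array([[ 0.0079854 , -0.99065634,  0.13614793,  0.3545876 ],
       [-0.99935933, -0.003156  ,  0.0356507 , -0.07223845],
       [-0.03488791, -0.13634538, -0.99004685,  1.06275944],
       [ 0.        ,  0.        ,  0.        ,  1.        ]])}
side {'camera_matrix': array([[386.28914729,   0.        , 253.54799052],
       [  0.        , 386.28914729, 187.71003671],
       [  0.        ,   0.        ,   1.        ]]), 'world_from_camera': array([[-0.98990747, -0.08780208,  0.1112385 ,  0.37581815],
       [-0.14169023,  0.62795064, -0.76524629,  0.59905587],
       [-0.00266207, -0.77328442, -0.63405372,  0.6717681 ],
       [ 0.        ,  0.        ,  0.        ,  1.        ]])}
{'t': 0.1, 'joint_positions': array([-1.40158404e+00,  3.51165004e-01,  1.65233997e+00, -3.50450064e-06,
        1.13908935e+00, -8.45880669e-02]), 'dq': array([-5.80474236e-04, -2.06995150e-03, -3.51422600e-03,  1.98067944e-05,
        1.88096153e-03, -1.52007272e-03]), 'joint_efforts': array([ 1.59797251e-03, -5.06830287e+01, -2.91875589e+01, -5.92564606e-05,
        2.61101064e-03,  5.34315163e-06]), 'ee_pos': array([ 0.13807848, -0.53209078,  0.23082941]), 'tool_rot': array([-5.00316997e-04,  9.91958755e-01,  1.26560570e-01, -2.27746540e-05]), 'force': array([-0.87878164, -1.04410233, -0.33235915]), 'torque': array([-0.03396926,  0.00704843,  0.01114452]), 'gripper_force': 0.0, 'opening': 0.08543875736375854} 0.0187
```

View pics/top0.png

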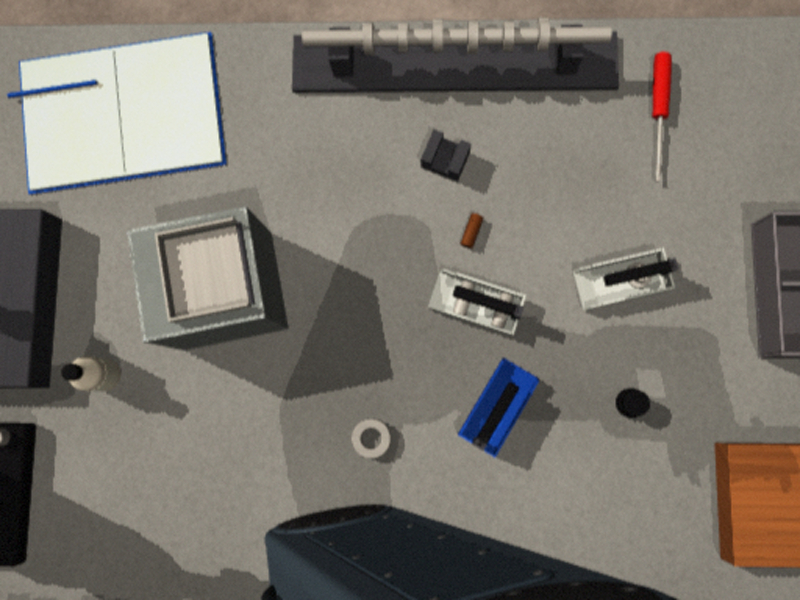

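View pics/side0.png

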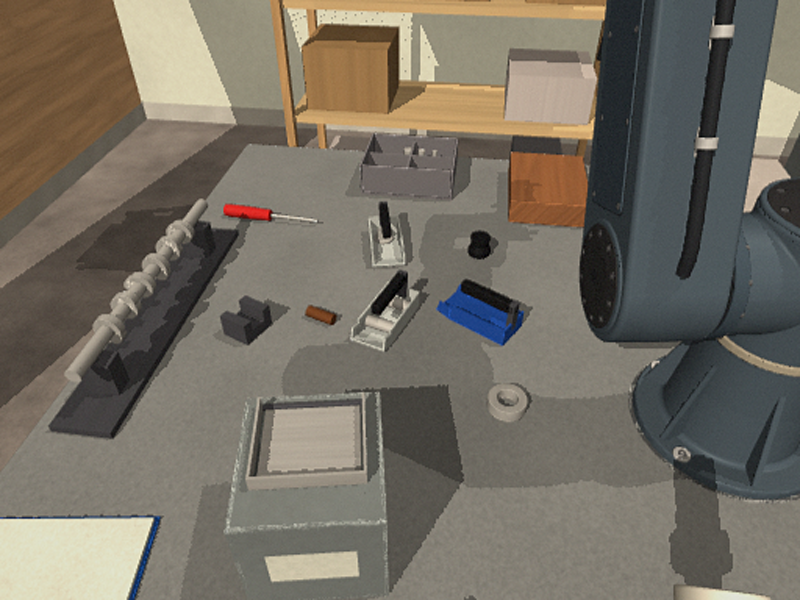

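The top view shows the roller scoop at (480,300) with its lip to the left, the twin at (628,278), and the hopper at (205,275). The hopper's wide rim is on the left, so its hinge should be on the right. I'll enlarge both.

```bash
python3 - <<'E'
from rig import manip
import cv2,numpy as np
t=manip.get_image("top")[:,:,::-1]; s=manip.get_image("side")[:,:,::-1]
def crop(im,u,v,w,h,k): return cv2.resize(im[v:v+h,u:u+w],(w*k,h*k),interpolation=cv2.INTER_CUBIC)
# top hopper origin (75,120) 4x ; top scoop (265,160) 5x
cv2.imwrite("pics/a.png",np.hstack([crop(t,78,128,110,100,4),crop(t,268,164,75,57,4).copy() if 0 else cv2.copyMakeBorder(crop(t,268,164,75,57,4),0,172,0,0,cv2.BORDER_CONSTANT)]))
cv2.imwrite("pics/b.png",np.hstack([crop(s,140,240,115,140,4),cv2.copyMakeBorder(crop(s,218,165,65,65,5),0,235,0,0,cv2.BORDER_CONSTANT)]))
E
```

```text
(no output)
```

View pics/a.png

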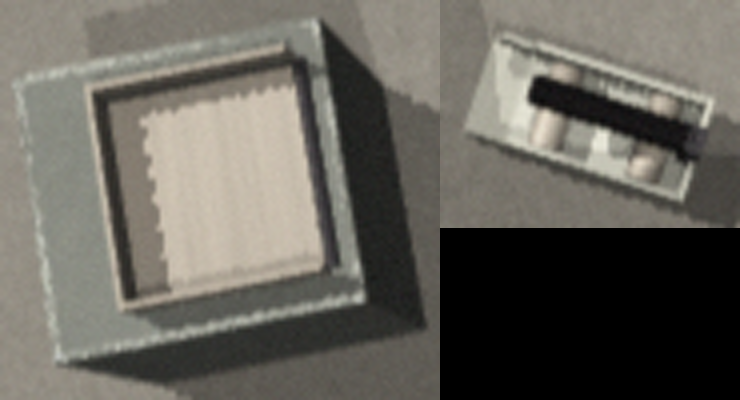

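View pics/b.png

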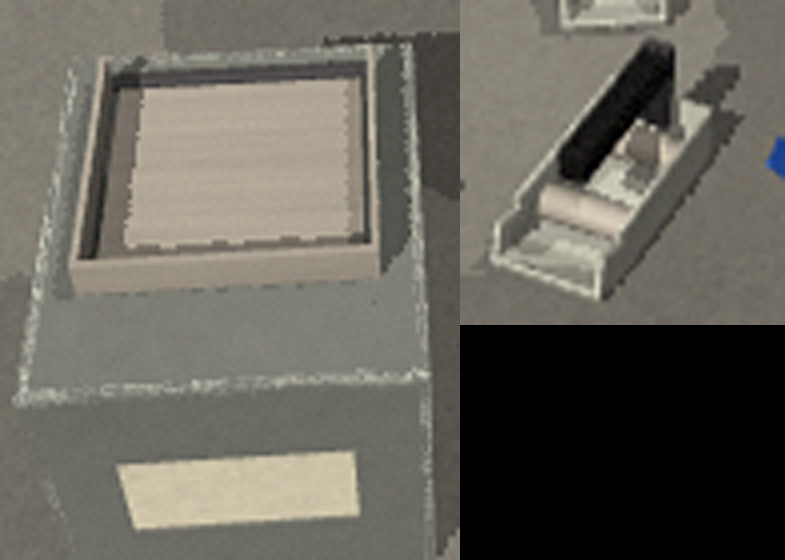

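```bash
cat > h.py <<'E'
from rig import manip
import numpy as np
from scipy.optimize import least_squares
from scipy.spatial.transform import Rotation as R
def proj(n,P):
    c=manip.camera_params(n); T=np.linalg.inv(c["world_from_camera"]); q=(P@T[:3,:3].T+T[:3,3])@c["camera_matrix"].T
    return q[:,:2]/q[:,2:]
def fit(obs,x0):
    def r(p):
        out=[]
        for n,L,uv in obs:
            W=R.from_euler('z',p[2]).apply(np.array(L)/1e3)+[p[0],p[1],0]
            out.append((proj(n,W)-np.array(uv)).ravel())
        return np.concatenate(out)
    s=least_squares(r,x0,loss='soft_l1'); return s.x,r(s.x).reshape(-1,2).round(1)
E
python3 - <<'E'
from h import *
a=np.array
T=lambda l:a(l)/4+[78,128]
S=lambda l:a(l)/4+[140,240]
hp=fit([("top",[[-80,75,150],[80,75,150],[80,-75,150],[-80,-75,150]],T([[17,80],[320,18],[363,302],[60,362]])),
 ("side",[[-80,75,150],[-80,-75,150],[80,75,150],[80,-75,150]],S([[20,400],[428,375],[72,60],[410,42]]))],[.37,.2,-1.5]); print(hp)
T2=lambda l:(a(l)-[440,0])/4+[268,164]
S2=lambda l:(a(l)-[460,0])/5+[218,165]
sc=fit([("top",[[64,30,30],[64,-30,30],[-65,-30,10],[-35,8,66],[-35,-8,66]],T2([[712,98],[685,200],[468,130],[533,76],[530,104]])),
 ("side",[[-65,30,7],[-65,-30,7],[64,-30,30]],S2([[495,262],[603,300],[712,105]]))],[.35,-.2,-1.7]); print(sc)
E
```

```text
(array([ 0.51702688,  0.23907162, -1.36600846]), array([[-1.6, -0.9],
       [-1. , -0.9],
       [ 0.5, -0.7],
       [-1.8,  0.1],
       [-0.5, -0.5],
       [ 1.4, -0.4],
       [ 0.6, -0.5],
       [ 1.2, -0.2]]))
(array([ 0.49782681, -0.13368566, -1.86939659]), array([[ 0.5, -0. ],
       [-0.3, -0.2],
       [-1.2,  1.4],
       [ 0.7, -0.8],
       [-0.7, -0.8],
       [ 0.4, -0.5],
       [ 0.5, -0.9],
       [ 0. ,  0.5]]))
```

```bash
cat >> h.py <<'E'
def frame(x,y,yaw): return np.array([x,y,0.]),R.from_euler('z',yaw)
SC=(0.4978,-0.1337,-1.8694); HO=(0.517,0.239,-1.366)
def rot(q): return R.from_quat([q[1],q[2],q[3],q[0]])
def go(grip,yaw,tilt=0):
    """rows to put grip point at world `grip`, scoop yaw, lip-down tilt (deg)"""
    s=manip.sense(); Rt=rot(s["tool_rot"])
    Rs=R.from_euler('z',yaw)*R.from_euler('y',-tilt,degrees=True)
    Rg=Rs*R.from_euler('z',180,degrees=True)*R.from_euler('x',180,degrees=True) # tool x=-sx,y=sy,z=-sz
    p=np.array(grip)+Rg.apply([0,0,manip.tcp_to_grasp])
    print("t",round(s["t"],2),"F",s["force"].round(1),"open",round(s["opening"]*1e3,1),"shift",(Rt.inv().apply(p-s["ee_pos"])*1e3).round(1),"turn",np.degrees((Rt.inv()*Rg).as_rotvec()).round(2))
E
python3 - <<'E'
from h import *
go([*SC[:2],0.22],SC[2])
print(R.from_euler('z',SC[2]).apply([0,1,0]))
E
```

```text
t 0.2 F [ 0.6 -0.3 -0.6] open 85.0 shift [ 448.2 -295.4   29.9] turn [-3.000e-02 -2.000e-02 -5.835e+01]
[ 0.9557482  -0.29418596  0.        ]
```

```bash
python3 -m pendant '[50,-33,3,0,0,-6,60, 105,-69,7,0,0,-14,60, 160,-105,11,0,0,-21,60, 210,-138,14,0,0,-28,60, 265,-175,18,0,0,-35,60, 315,-208,21,0,0,-42,60, 370,-244,25,0,0,-49,60, 420,-277,28,0,0,-55,60, 448,-295,30,0,0,-58.3,60, 448,-295,30,0,0,-58.3,60]' && python3 -m pendant '[0,0,0,0,0,0,60,0,0,0,0,0,0,60,0,0,0,0,0,0,60,0,0,0,0,0,0,60,0,0,0,0,0,0,60,0,0,0,0,0,0,60,0,0,0,0,0,0,60,0,0,0,0,0,0,60,0,0,0,0,0,0,60,0,0,0,0,0,0,60]'; python3 - <<'E'
from h import *
import cv2
c=manip.camera_params("wrist");im=manip.get_image("wrist")
np.savez("w.npz",K=c["camera_matrix"],T=c["world_from_camera"])
im=im[:,:,::-1].copy()
L=np.array([[64,30,30],[64,-30,30],[-65,30,7],[-65,-30,7],[-35,8,66],[-35,-8,66],[50,8,66],[50,-8,66]])/1e3
o,r=frame(*SC)
for u,v in proj("wrist",r.apply(L)+o): cv2.circle(im,(int(round(u)),int(round(v))),2,(0,0,255),-1)
cv2.imwrite("pics/w1.png",cv2.resize(im,(800,600)))
go([*SC[:2],0.056],SC[2])
E
```

```text
t: 1.45
ee_pos: [0.4987, -0.1325, 0.2008]
tool_rot: [-0.0, 0.804, 0.595, -0.0]
force: [-0.4, 0.3, -0.4]
opening: 0.0603
gripper_force: 0.0
t: 2.7
ee_pos: [0.4977, -0.1343, 0.2013]
tool_rot: [0.0, 0.805, 0.594, 0.0]
force: [0.0, -0.3, -0.4]
opening: 0.0602
gripper_force: 0.0
t 2.75 F [-0.1  0.1 -0.3] open 59.9 shift [ 6.00e-01 -1.00e-01  1.64e+02] turn [-0.   -0.   -0.05]
```

View pics/w1.png

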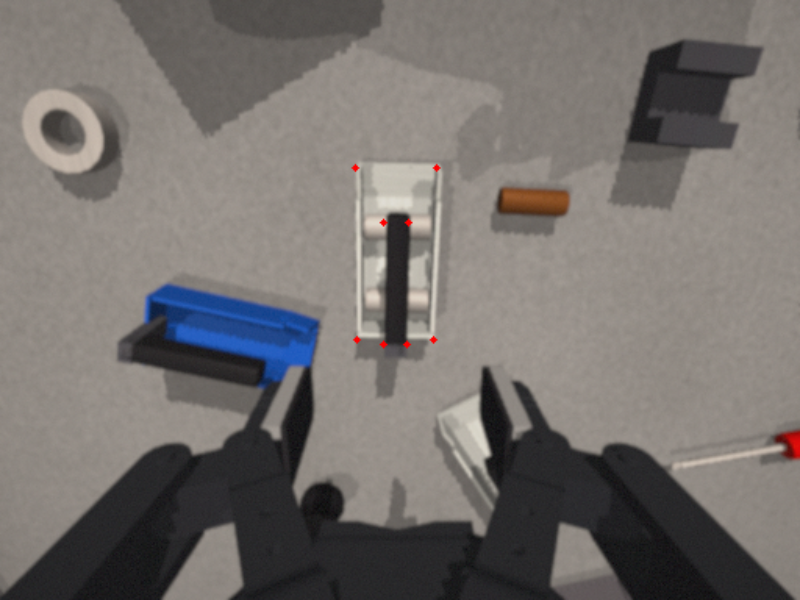

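The wrist view shows the predicted points (red) on the roller scoop, with its bar at (397,213–345) and two plain rollers inside. The fit is good, perhaps 1–2 mm short toward the lip, so I'll descend.

```bash
python3 -m pendant '[1,0,30,0,0,0,60,2,0,70,0,0,0,60,2,0,110,0,0,0,60,2,0,140,0,0,0,60,2,0,155,0,0,0,60,2,0,162,0,0,0,60,2,0,164,0,0,0,60,2,0,164,0,0,0,60,2,0,164,0,0,0,40,2,0,164,0,0,0,30]' && python3 -m pendant '[0,0,0,0,0,0,20,0,0,0,0,0,0,10,0,0,0,0,0,0,8,0,0,0,0,0,0,8,0,0,0,0,0,0,8,0,0,0,0,0,0,8,0,0,0,0,0,0,8,0,0,0,0,0,0,8,0,0,0,0,0,0,8,0,0,0,0,0,0,8]'
```

```text
t: 4.0
ee_pos: [0.4985, -0.1325, 0.0377]
tool_rot: [0.0, 0.805, 0.594, 0.0]
force: [0.5, 0.1, 0.3]
opening: 0.0301
gripper_force: 0.0
t: 5.25
ee_pos: [0.4985, -0.1325, 0.0375]
tool_rot: [0.0, 0.805, 0.594, 0.0]
force: [-0.4, 0.0, 5.4]
opening: 0.0151
gripper_force: 58.8
```

```bash
python3 -m pendant '[0,0,-4,0,0,0,5,0,0,-15,0,0,0,5,0,0,-35,0,0,0,5,0,0,-62,0,0,0,5,0,0,-92,0,0,0,5,0,0,-122,0,0,0,5,0,0,-152,0,0,0,5,0,0,-177,0,0,0,5,0,0,-194,0,0,0,5,0,0,-203,0,0,0,5]'; python3 - <<'E'
from h import *
import cv2
o,r=frame(*HO)
go(r.apply([.085,0,.26])+o,HO[2])
cv2.imwrite("pics/s2.png",cv2.resize(manip.get_image("side")[:,:,::-1][90:330,100:420],(800,600),interpolation=cv2.INTER_CUBIC))
E
```

```text
t: 6.5
ee_pos: [0.4981, -0.1323, 0.2413]
tool_rot: [0.0, 0.805, 0.594, 0.0]
force: [-1.0, -0.3, -4.5]
opening: 0.015
gripper_force: 58.7
t 6.5 F [-1.  -0.3 -4.5] open 15.0 shift [285.9 -50.5  -0. ] turn [ 4.000e-02  1.000e-02 -2.889e+01]
```

View pics/s2.png

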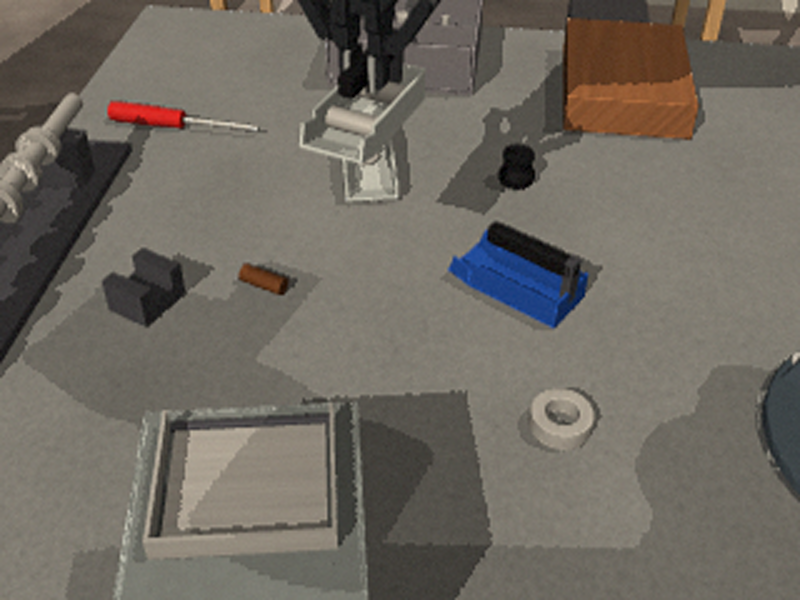

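The scoop hangs level at (360,115) with a roller in view. Next I carry it gently toward the hopper.

```bash
python3 -m pendant '[3,0,0,0,0,0,5,11,-2,0,0,0,-1,5,24,-4,0,0,0,-2,5,40,-7,0,0,0,-4,5,58,-10,0,0,0,-6,5,76,-13,0,0,0,-8,5,94,-16,0,0,0,-10,5,112,-20,0,0,0,-12,5,130,-23,0,0,0,-14,5,146,-26,0,0,0,-15,5]'; python3 - <<'E'
from h import *
o,r=frame(*HO)
go(r.apply([.085,0,.26])+o,HO[2])
E
```

```text
t: 7.8
ee_pos: [0.5166, 0.016, 0.2403]
tool_rot: [-0.0, 0.72, 0.694, 0.0]
force: [-0.4, 0.1, -5.2]
opening: 0.0149
gripper_force: 58.7
t 7.8 F [-0.4  0.1 -5.2] open 14.9 shift [140.3  12.6  -1. ] turn [ -0.   -0.  -13.8]
```

```bash
python3 -m pendant '[20,2,0,0,0,-2,5,42,4,0,0,0,-4,5,64,6,0,0,0,-6,5,84,8,0,0,0,-8,5,102,9,-1,0,0,-10,5,117,10,-1,0,0,-11.5,5,128,11,-1,0,0,-12.5,5,135,12,-1,0,0,-13.3,5,139,12.5,-1,0,0,-13.7,5,140,12.5,-1,0,0,-13.8,5]'; python3 - <<'E'
from h import *
import cv2
o,r=frame(*HO)
for th,z in((10,.165),(14,.160),(20,.150),(26,.142),(32,.133),(38,.125),(45,.117)):
    c,s=np.cos(np.radians(th)),np.sin(np.radians(th))
    go(r.apply([.013+.065*c-.049*s,0,z+.065*s+.049*c])+o,HO[2],th)
a=manip.get_image("side")[:,:,::-1][110:384,110:300]; b=manip.get_image("top")[:,:,::-1][110:240,60:250]
h=600
cv2.imwrite("pics/s3.png",np.hstack([cv2.resize(a,(400,577)),cv2.resize(cv2.copyMakeBorder(b,0,144,0,0,0),(400,577))]))
E
```

```text
t: 9.05
ee_pos: [0.5343, 0.1541, 0.2413]
tool_rot: [0.0, 0.632, 0.775, -0.0]
force: [0.3, 0.3, -5.4]
opening: 0.0151
gripper_force: 58.7
t 9.05 F [ 0.3  0.3 -5.4] open 15.1 shift [14.9  0.3 35.1] turn [ -0.01 -10.    -0.09]
t 9.05 F [ 0.3  0.3 -5.4] open 15.1 shift [17.9  0.3 36.1] turn [ -0.02 -14.    -0.09]
t 9.05 F [ 0.3  0.3 -5.4] open 15.1 shift [22.9  0.3 40.6] turn [ -0.02 -20.    -0.09]
t 9.05 F [ 0.3  0.3 -5.4] open 15.1 shift [28.5  0.3 43.5] turn [-2.0e-02 -2.6e+01 -9.0e-02]
t 9.05 F [ 0.3  0.3 -5.4] open 15.1 shift [34.5  0.2 48.1] turn [-3.0e-02 -3.2e+01 -9.0e-02]
t 9.05 F [ 0.3  0.3 -5.4] open 15.1 shift [41.   0.2 52.4] turn [-3.0e-02 -3.8e+01 -9.0e-02]
t 9.05 F [ 0.3  0.3 -5.4] open 15.1 shift [49.1  0.2 56.9] turn [-4.0e-02 -4.5e+01 -9.0e-02]
```

View pics/s3.png

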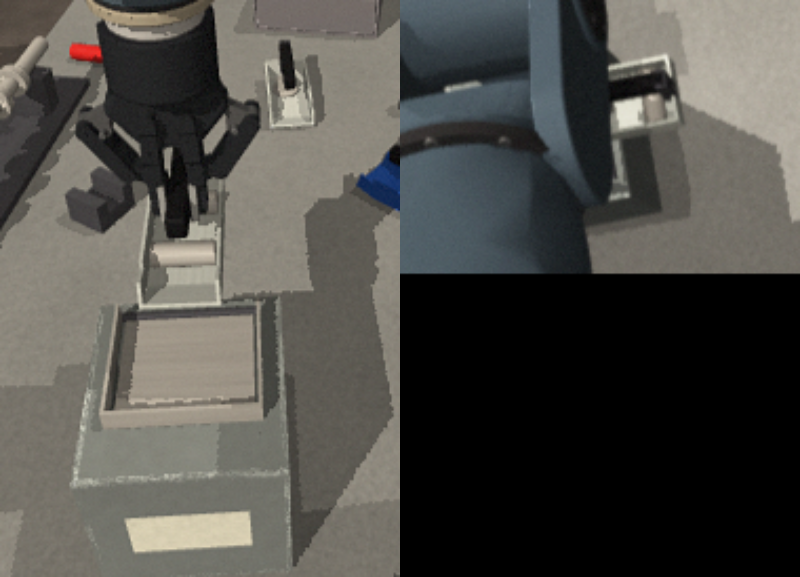

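The side view shows the scoop level at the hinge side, lined up with the mouth and with a roller visible. Now the tip.

```bash
python3 -m pendant '[7,0,16,0,-5,0,5,15,0,32,0,-10,0,5,18,0,36,0,-14,0,5,20,0,38,0,-16,0,5,23,0,40.6,0,-20,0,5,28.5,0,43.5,0,-26,0,5,34.5,0,48,0,-32,0,5,41,0,52.4,0,-38,0,5,49,0,57,0,-45,0,5,49,0,57,0,-45,0,5]';python3 -m pendant '[0,0,0,0,0,0,5,0,0,0,0,0,0,5,0,0,0,0,0,0,5,0,0,0,0,0,0,5,0,0,0,0,0,0,5,0,0,0,0,0,0,5,0,0,0,0,0,0,5,0,0,0,0,0,0,5,0,0,0,0,0,0,5,0,0,0,0,0,0,5]';python3 - <<'E'
from h import *
import cv2
a=manip.get_image("side")[:,:,::-1][110:384,110:300]; w=manip.get_image("wrist")[:,:,::-1]
cv2.imwrite("pics/s4.png",np.hstack([cv2.resize(a,(320,461)),cv2.copyMakeBorder(cv2.resize(w,(480,360)),0,101,0,0,0)]))
o,r=frame(*HO)
c=s=.7071
go(r.apply([.013+.065*c-.049*s,0,.117+.065*s+.049*c])+o,HO[2],45)
E
```

```text
t: 10.4
ee_pos: [0.5245, 0.2032, 0.1839]
tool_rot: [0.297, 0.583, 0.717, -0.242]
force: [-0.6, 0.6, 1.2]
opening: 0.0147
gripper_force: 61.3
t: 11.65
ee_pos: [0.5245, 0.2022, 0.1844]
tool_rot: [0.297, 0.584, 0.716, -0.242]
force: [2.8, 2.3, 1.1]
opening: 0.0152
gripper_force: 61.3
t 11.75 F [3.  2.7 2.1] open 15.1 shift [ 0.   0.2 -0. ] turn [-0.06  0.   -0.07]
```

View pics/s4.png

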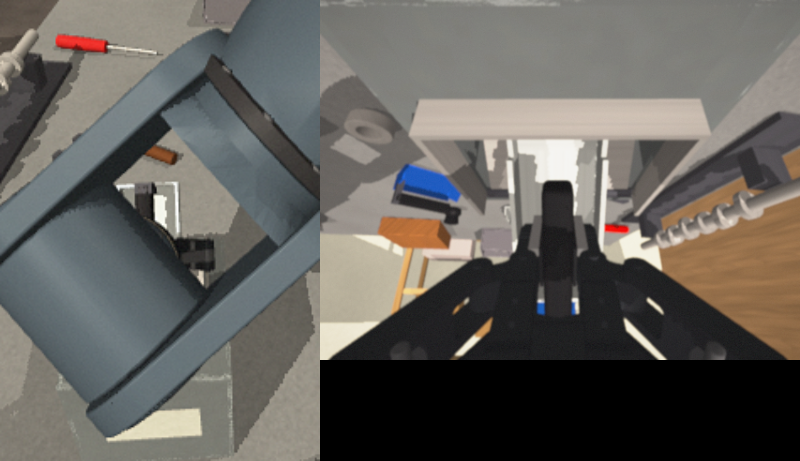

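The wrist view shows the lip through the mouth between the cheeks at (555,150), the flap pushed in and the scoop floor bare. The force balance also fits an empty scoop. I'll lift out straight up.

```bash
python3 -m pendant '[-3,0,-3,0,0,0,5,-10,0,-10,0,0,0,5,-20,0,-20,0,0,0,5,-32,0,-32,0,0,0,5,-45,0,-45,0,0,0,5,-58,0,-58,0,0,0,5,-70,0,-70,0,0,0,5,-80,0,-80,0,0,0,5,-84,0,-84,0,0,0,5,-84,0,-84,0,0,0,5]'; python3 - <<'E'
from h import *
o,r=frame(*HO)
go(r.apply([.12,0,.29])+o,HO[2],0)
go([.4985,-.1325,.12],SC[2],0)
E
```

```text
t: 13.0
ee_pos: [0.5244, 0.2022, 0.3031]
tool_rot: [0.297, 0.584, 0.716, -0.242]
force: [0.9, 0.1, -3.3]
opening: 0.0151
gripper_force: 60.8
t 13.0 F [ 0.9  0.1 -3.3] open 15.1 shift [-35.8   0.4  80.8] turn [-4.000e-02  4.499e+01 -9.000e-02]
t 13.0 F [ 0.9  0.1 -3.3] open 15.1 shift [-85.4 -92.9 370.8] turn [11.28 44.03 27.24]
```

```bash
python3 -m pendant '[-5,0,9,0,5,0,5,-10,0,20,0,12,0,5,-15,0,32,0,20,0,5,-20,0,45,0,28,0,5,-25,0,57,0,35,0,5,-30,0,68,0,40,0,5,-34,0,77,0,43,0,5,-36,0,81,0,45,0,5,-36,0,81,0,45,0,5,-36,0,81,0,45,0,5]'; python3 - <<'E'
from h import *
import cv2
a=manip.get_image("side")[:,:,::-1][110:384,110:300]
cv2.imwrite("pics/s5.png",cv2.resize(a,(416,600)))
go([.4985,-.1325,.12],SC[2],0)
E
```

```text
t: 14.25
ee_pos: [0.541, 0.1216, 0.2712]
tool_rot: [0.0, 0.632, 0.775, -0.0]
force: [-0.1, -0.4, -2.0]
opening: 0.0147
gripper_force: 60.7
t 14.3 F [-0.5 -0.1 -2.2] open 15.1 shift [-240.2  -93.   170.1] turn [-0.    0.04 28.8 ]
```

View pics/s5.png

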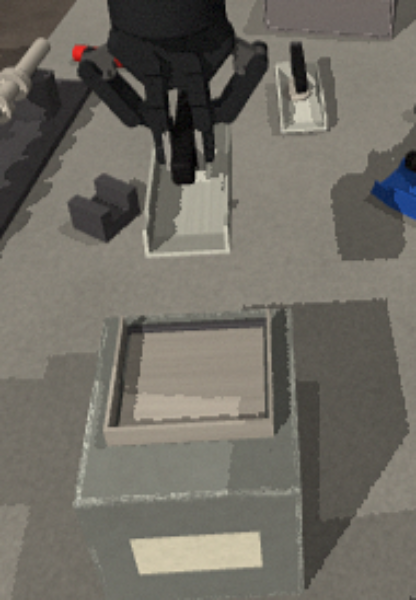

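The scoop is empty and level at (190,200), and the flap is shut. I'll return it to its old, clear spot.

```bash
python3 -m pendant '[-10,-4,0,0,0,1,5,-35,-14,5,0,0,4,5,-70,-27,25,0,0,8,5,-110,-43,50,0,0,13,5,-150,-58,80,0,0,18,5,-185,-72,110,0,0,22,5,-212,-82,140,0,0,26,5,-230,-89,160,0,0,28,5,-238,-92,168,0,0,28.8,5,-240,-93,170,0,0,28.8,5]'; python3 - <<'E'
from h import *
go([.4985,-.1325,.056],SC[2],0)
E
```

```text
t: 15.55
ee_pos: [0.4985, -0.1329, 0.1014]
tool_rot: [0.0, 0.805, 0.594, 0.0]
force: [-0.2, 0.3, -1.6]
opening: 0.0151
gripper_force: 60.6
t 15.55 F [-0.2  0.3 -1.6] open 15.1 shift [ 0.3 -0.1 64.1] turn [ 0.01  0.   -0.06]
```

```bash
python3 -m pendant '[0,0,8,0,0,0,5,0,0,20,0,0,0,5,0,0,34,0,0,0,5,0,0,46,0,0,0,5,0,0,54,0,0,0,5,0,0,59,0,0,0,5,0,0,61,0,0,0,5,0,0,62.5,0,0,0,5,0,0,63.5,0,0,0,5,0,0,63.5,0,0,0,5]'; python3 -m pendant '[0,0,0,0,0,0,12,0,0,0,0,0,0,15,0,0,0,0,0,0,17,0,0,0,0,0,0,20,0,0,0,0,0,0,24,0,0,0,0,0,0,28,0,0,0,0,0,0,34,0,0,0,0,0,0,40,0,0,0,0,0,0,46,0,0,0,0,0,0,50]'
```

```text
t: 16.8
ee_pos: [0.4985, -0.1327, 0.0379]
tool_rot: [0.0, 0.805, 0.594, 0.0]
force: [-0.1, -0.2, -1.5]
opening: 0.0149
gripper_force: 60.8
t: 18.05
ee_pos: [0.4984, -0.1327, 0.0378]
tool_rot: [-0.0, 0.805, 0.594, 0.0]
force: [-0.2, 0.2, 0.3]
opening: 0.0499
gripper_force: 0.0
```

```bash
python3 -m pendant '[0,0,-3,0,0,0,50,0,0,-12,0,0,0,50,0,0,-30,0,0,0,50,0,0,-55,0,0,0,50,0,0,-85,0,0,0,50,0,0,-115,0,0,0,50,0,0,-140,0,0,0,50,0,0,-155,0,0,0,50,0,0,-160,0,0,0,50,0,0,-160,0,0,0,50]'; python3 - <<'E'
from h import *
import cv2
a=manip.get_image("side")[:,:,::-1][110:384,110:300]; w=manip.get_image("wrist")[:,:,::-1]
cv2.imwrite("pics/s6.png",np.hstack([cv2.resize(a,(320,461)),cv2.copyMakeBorder(cv2.resize(w,(480,360)),0,101,0,0,0)]))
E
```

```text
t: 19.3
ee_pos: [0.4983, -0.1326, 0.1974]
tool_rot: [-0.0, 0.805, 0.594, -0.0]
force: [0.7, -0.4, -0.5]
opening: 0.0501
gripper_force: 0.0
```

View pics/s6.png

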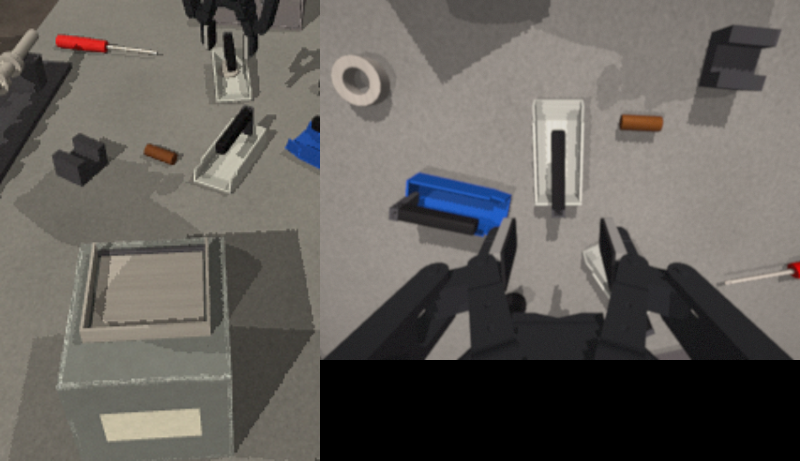

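The empty scoop stands upright and free at (230,150), the flap is shut and the gripper is clear. No rollers are loose on the bench.

```bash
python3 -c "
from rig import manip
print(manip.finish_job())"
```

```text
the job is handed in; nothing more can be done
None
```

I handed the job in at about 19 s of the 72 s: both rollers should be in the hopper (they left the scoop and none are loose on the bench, though I couldn't see inside), the flap is shut, and the empty scoop stands upright and released; no verdict was returned.

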